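Close and lock a stovetop sandwich toaster

TASK

The stovetop sandwich toaster lies open flat, one half on the front hot plate. Touching it only with the fingertips or the outside of the fingers, turn the loose half (the lid) up by its handle and over the hinge until it lies flat and shut on the half on the hot plate, and then push the steel ring by its upright tab along the long handle, over the lid's handle, as far as it goes so that the two are locked together. Grip and pick up nothing, and leave the jam jar, the mug and the chocolate bar where they are.

Things in the scene. Friction and masses are not known exactly. Their poses are not given: they have to be found in the camera images.
- toaster: Stovetop sandwich toaster, heavy, stays put: two cast halves 124 x 124 x 40 mm, dark grey outside and black inside, hinged together. Base half on the hot plate. Origin: at steel-top level under the base half's centre. x along the hinge, +y from base half to hinge and open lid, z up. Hinge axis along x at y +68, z +50 mm. Brown base handle to -y on x = 0, y -60 to -233, 20 mm wide, top at z 49, underside 36.
- hinge_mid (a point): Middle of the hinge axis, on the base half (50 mm above the steel top); axes as the toaster's.
- lid (a joint): Lid angle about the hinge: 0 = open flat towards +y of the toaster, 1.57 = upright, 3.14 = lying shut on the base half. Lid 0.4 to 0.6 kg, mass centre about 80 mm from the hinge, hinge damped: let go below 1.6 it sinks back open, past 2.0 it sinks shut by itself in about three seconds.
- lid_handle (a point): Point on the centre line of the lid's brown handle, 205 mm from the hinge axis, 42.5 mm above the steel top while the lid is open; turns with the lid. Handle 20 mm wide (x), 13 mm thick, straight away from the hinge, 132 to 240 mm from it; while open its underside is 36 mm above the steel top with free space below.
- ring (a joint): Travel of the steel locking ring along the base handle towards the hinge: 0 = parked at the handle's outer end, 0.060 m = home. From about 0.034 m it passes over the end of the shut lid's handle. Slides stiffly (about 1.5 N) and stays where it is left.
- ring_tab (a point): Centre of the ring's upright tab: steel plate 22 mm wide (x), 4.5 mm thick (y), 22 mm high, its centre 80 mm above the steel top, 31 mm above the base handle's top. Pushed towards +y of the toaster.
- jam_jar: Jam jar, 69 mm across, 99 mm high, standing on the drainer behind the work; origin at the centre of its underside.
- sink_mug: Cream mug, 86 mm across (116 mm with its handle), 88 mm high, standing on the drainer behind the work; origin at the centre of its underside.
- choc_bar: Brown wrapped chocolate bar, 56 x 146 x 11 mm, lying on the front edge before the sink; origin at the centre of its underside.

How it is judged (in metres and radians):
On the way, in this order (a step that is already met when the one before it is completed fails the run):
1. the lid lies shut on the base half while the ring is still clear of the lid's handle (value of joint lid above 3.05 rad and value of joint ring below 0.032 m), for 0.2 s.
2. the ring is pushed home over the handle of the shut lid (value of joint lid above 3.05 rad and value of joint ring above 0.05 m), for 0.2 s.
At the end, for the whole second after the job is handed in: The lid lies shut on the base half (joint above 3.05 rad) and the ring is within 10 mm of home (above 0.050 m) and at rest (all of step 2 and velocity of joint ring below 0.01 m/s); the robot touches nothing.
It fails at once if the lid's handle is gripped between the fingers instead of being pushed (contact force between the fingers and lid above 3 N and x of the grasp point in the frame of lid_handle between -0.011 and 0.011 m and y of the grasp point in the frame of lid_handle between -0.06 and 0.038 m and z of the grasp point in the frame of lid_handle between -0.008 and 0.008 m).
It fails at once if the ring's tab is gripped between the fingers instead of being pushed (contact force between the fingers and ring above 3 N and x of the grasp point in the frame of ring_tab between -0.014 and 0.014 m and y of the grasp point in the frame of ring_tab between -0.0045 and 0.0045 m and z of the grasp point in the frame of ring_tab between -0.02 and 0.015 m).
It fails at once if the jam jar is moved (more than 15 mm) (distance of jam_jar from where it was at the start of the episode above 0.015 m).
It fails at once if the mug is moved (more than 15 mm) (distance of sink_mug from where it was at the start of the episode above 0.015 m).
It fails at once if the chocolate bar is moved (more than 15 mm) (distance of choc_bar from where it was at the start of the episode above 0.015 m).
It also fails if it takes over 54 s, if anything falls off the work surface, if the arm or the gripper's body presses on something with over 40 N, if the wrist force passes 120 N, or if a joint passes its speed limit or range.

ROBOT

A 7-joint arm with a two-finger parallel gripper is mounted at the origin on a cart in front of the work surface, level with it; the furniture and walls round the work are solid. World frame = base frame: x ahead of the robot, y to its left, z up, the work surface at z = 0. Lengths are in mm, angles in rad, forces in N, time in s.
With the tool pointing down it reaches from about 400 to 875 mm from the base axis. Payload 4.4 kg.
Tool frame: the origin (TCP) lies at the very end of the fingers, on their centre line; the grasp point (between the pads) lies 19 mm behind it; z points along the fingers, y is the line along which they close (so a half turn about z gives the same grasp; the last joint's range is limited). The gripper opens to 85 mm and grips with 20 to 120 N. Pads are 22 mm wide; open, the fingers measure 114 mm over their backs; the gripper's body (76 mm by 85 mm) begins 54 mm behind the grasp point. The pads swing forward as they close: fully open they stand 13 mm farther back than shut.
Start: joints at [-1.368, 0.628, 0.038, 1.517, -0.027, 0.996, -0.02], TCP at [172.599, 626.68, 231.313] pointing down, gripper open.
Joint ranges: [-3.06, 3.06], [-0.37, 2.12], [-1.25, 1.32], [0.18, 2.47], [-1.1, 4.24], [0.23, 1.98], [-2.94, 2.94]. Speed limits (rad/s): [2.57, 2.57, 3.14, 3.14, 3.14, 3.14, 3.14].

INTERFACE

Orientations are given as [roll, pitch, yaw] about the fixed x, y, z axes, in that order (R = Rz(yaw) Ry(pitch) Rx(roll)).
In Python, from cell import sensors, get_image, camera_params, order gives the robot as it stands.
- The arm moves only by the shell command python3 -m inch 'ROWS' [OPENING]. ROWS is JSON, a list that holds one entry, the list of rows, each a list of 4 numbers: the shift along the tool's x, y, z in cm, then the turn about the tool's z in degrees. A call has 1 to 8 rows; each row is the pose to reach, as a shift and turn from the pose commanded when the call began, along the tool's axes at that moment; what a row does not reach only later rows make up. A row lasts 1/12 s, in which the tool goes at most 41.7 mm and 7.16 degrees, less where a joint would pass 70% of its speed; a pose out of reach is approached as far as the arm can. A call with a gripper value outside its range is refused whole. OPENING is the finger opening in cm, from 0 to 8.54, set as the call begins (- or left out, the last holds). The fingers move at their own pace and stop on an object; the grip force is fixed at half the most. Time passes only in rows, so rows that repeat a pose let the fingers close. It gives the time, the measured TCP pose, the force, the opening and the grip force at its end, in the units of the state.
- sensors.read_state(): the state, without advancing time (a new reading comes with each control period).
- get_image(name): name is "scene" or "top"; returns the picture (420x560x3 uint8, blue, green, red); there is no depth.
- camera_params(name): a dict with "mtx" (3x3 intrinsics, pixels), "D" ([k1, k2, p1, p2, k3] as OpenCV has them; the pictures are not rectified), "rvec" (rotation vector, rad) and "tvec" (3), from world to camera coordinates, as OpenCV has them. Camera axes: x right, y down, z forward; pixel columns grow to the right and rows downward; lengths in mm; the calibration is good to about 2 mm. A picture is of the moment at which its call begins. camera_params takes no time and is no camera call.
- order.finish_job(): hands the job in; it is judged then, once.
The state is a dict: "clock": time; "qpos": joint angles; "qd": joint speeds; "tau": joint torques, N m; "eef_pos": TCP position; "tool_rot": TCP orientation; "force": force on the tool from outside, world axes, zero at the start; "torque": the same for the moment, N m; "width": finger opening in mm; "gripper_force": force on a finger pad.
Only numpy, scipy, OpenCV 4.12 (cv2) and the standard library are available. Lean on these libraries where they do the work, as an engineer would, in place of code of your own. Each camera call takes 0.05 s, during which the arm holds its last target. There are 200 camera calls.

## Working session

There is one attempt and no reset: what is moved stays moved. The work goes in short steps, Python scripts to look and compute and a shell command to move; the robot and the scene stay as the last step left them, time stands still between calls to the robot, and variables do not carry over. Pictures are saved under pics/ and viewed, at most 10 in all, crops included, and the job is handed in when it is done.

```bash
mkdir -p pics
python3 - <<'E'
from cell import sensors,get_image,camera_params
import cv2,numpy as np
s=sensors.read_state();print(s['clock'],s['eef_pos'],s['tool_rot'],s['width'])
for n in('scene','top'):
    cv2.imwrite(f'pics/{n}0.png',get_image(n))
    p=camera_params(n);R=cv2.Rodrigues(np.array(p['rvec'],float))[0];print(n,(-R.T@np.array(p['tvec']).ravel()).round(),R[2].round(2))
E
```

```text
0.0 [172.41738913 626.02228631 230.36198034] [-3.13960909e+00  2.80239168e-05  2.87281434e+00] 85.63070164561384
scene [ -14. -473. 1011.] [ 0.49  0.4  -0.77]
top [ 347.   22. 1595.] [ 0.17 -0.01 -0.99]
```

View pics/scene0.png

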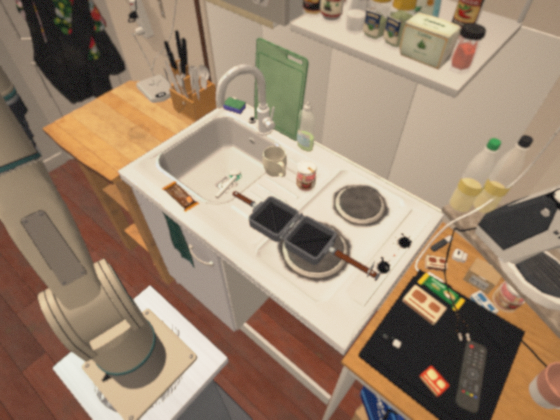

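View pics/top0.png

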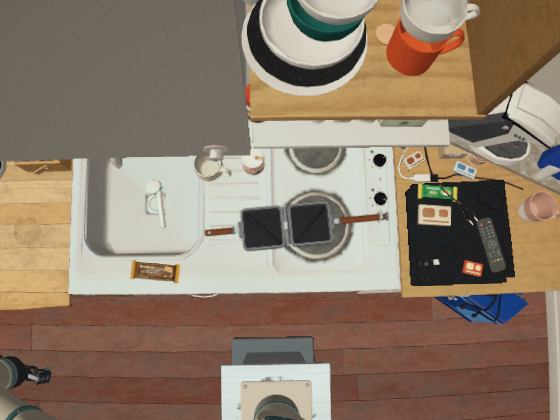

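The top view shows the base half near (311,224) with its handle running to about (385,217). The lid is near (263,228) with its handle ending near (206,232). The jar is at (252,162), the mug at (209,165) and the chocolate bar at (155,270). Next I'll measure the handles.

```bash
cat > h.py <<'E'
import cv2,numpy as np
from cell import sensors,get_image,camera_params
def ray(n,uv,z):
    p=camera_params(n);R=cv2.Rodrigues(np.array(p['rvec'],float))[0];t=np.array(p['tvec'],float).ravel()
    u=cv2.undistortPoints(np.array(uv,float).reshape(-1,1,2),np.array(p['mtx']),np.array(p['D'])).reshape(-1,2)
    d=np.c_[u,np.ones(len(u))]@R;c=-R.T@t
    return (c+d*((z-c[2])/d[:,2])[:,None])[:,:2]
E
python3 - <<'E'
from h import *
for n,rois in(('top',{'lidh':(200,220,240,242),'baseh':(332,205,395,230)}),('scene',{'lidh':(225,185,262,215),'baseh':(325,242,390,280)})):
    im=cv2.imread(f'pics/{n}0.png');h=cv2.cvtColor(im,cv2.COLOR_BGR2HSV)
    for k,(a,b,c,d) in rois.items():
        m=cv2.inRange(h[b:d,a:c],(0,90,30),(18,255,190));nn,l,st,ce=cv2.connectedComponentsWithStats(m)
        print(n,k,st[1:][st[1:,4]>8].tolist())
        ys,xs=np.nonzero(m if n=='x' else l==1+st[1:,4].argmax());P=np.c_[xs+a,ys+b].astype(float)
        vx,vy,x0,y0=cv2.fitLine(P.astype(np.float32),cv2.DIST_L2,0,.01,.01).ravel()
        t=(P-[x0,y0])@[vx,vy];E=np.array([[x0+vx*q,y0+vy*q] for q in(t.min()-.5,t.max()+.5)])
        print(E.round(1).tolist(),ray(n,E,49 if n=='top' else 45).round(1).tolist())
    # dark inside of halves
    if n=='top':
        m=cv2.inRange(h,(0,0,0),(180,255,70));m[:, :236]=0;m[:,340:]=0;m[:200]=0;m[255:]=0
        for c in cv2.findContours(m,0,2)[0]:
            if cv2.contourArea(c)>300: print('half',cv2.minAreaRect(c),ray(n,[cv2.minAreaRect(c)[0]],45).round(1))
A=cv2.resize(cv2.imread('pics/top0.png')[190:265,195:400],None,fx=3.9,fy=3.9,interpolation=2)
B=cv2.resize(cv2.imread('pics/scene0.png')[180:285,225:400],None,fx=2.8,fy=2.8,interpolation=2)
w=max(A.shape[1],B.shape[1]);f=lambda q:cv2.copyMakeBorder(q,0,0,0,w-q.shape[1],0)
cv2.imwrite('pics/c1.png',np.vstack([f(A),f(B)]))
E
```

```text
top lidh [[5, 8, 27, 8, 139]]
[[204.4, 232.9], [231.6, 230.2]] [[534.3, 199.5], [540.7, 120.3]]
top baseh [[9, 9, 38, 10, 221], [50, 9, 4, 6, 13]]
[[340.2, 220.3], [378.8, 216.7]] [[564.1, -196.5], [572.8, -310.9]]
half ((262.03277587890625, 227.3606719970703), (36.757511138916016, 36.93858337402344), 84.80557250976562) [[548.1  31.9]]
half ((309.68035888671875, 222.983642578125), (36.66697692871094, 36.304832458496094), 84.80557250976562) [[ 558.5 -107.2]]
scene lidh [[8, 7, 19, 12, 78]]
[[232.8, 192.4], [250.9, 202.4]] [[531.5, 195.8], [538.8, 120.2]]
scene baseh [[10, 8, 34, 23, 213], [45, 30, 7, 5, 23]]
[[334.8, 251.4], [367.6, 270.6]] [[561.8, -197.6], [569.5, -306.6]]
```

View pics/c1.png

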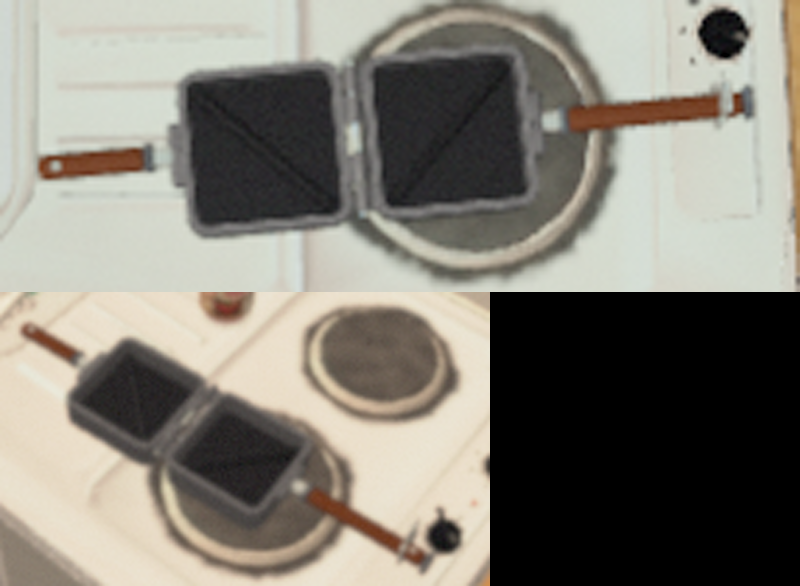

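The first view puts the toaster at yaw ≈ 0.075 rad, the hinge middle near (553,-38) and the lid handle's end near (535,200). I'll approach with the fingers shut and turned to line up with the toaster.

```bash
python3 -m inch '[[[-1.5,-0.9,0,-4],[-4.5,-2.7,0,-8],[-8,-4.8,0,-12],[-11.5,-7,0,-16],[-15,-9.2,0,-19.7],[-18.5,-11.3,0,-19.7],[-21,-12.9,0,-19.7],[-22.5,-13.8,0,-19.7]]]' 0
```

```text
clock: 0.77
eef_pos: [356.2, 429.4, 231.0]
tool_rot: [-3.139, 0.001, -3.072]
force: [-0.4, -1.0, -0.1]
width: -0.3
gripper_force: 0.0
```

```bash
cat >> h.py <<'E'
H=np.array([553.,-38]);Y=np.array([-.0752,.9972]);X=np.array([.9972,.0752])
def to(r,lat,z):
    from scipy.spatial.transform import Rotation as Ro
    s=sensors.read_state();p=np.array(s['eef_pos']);R=Ro.from_euler('xyz',s['tool_rot']).as_matrix()
    d=np.r_[H+Y*r+X*lat,z]-p;q=p[:2]-H
    print('t%.2f'%s['clock'],'r %.0f lat %.0f z %.0f'%(q@Y,q@X,p[2]),'shift cm',(R.T@d/10).round(2),'turn deg',round(float(np.degrees(np.arctan2(R[:2,1]@X,R[:2,1]@Y))),1),'F',np.round(s['force'],1),s['width'])
E
python3 -c "
from h import *;to(285,0,120)"
```

```text
t0.77 r 481 lat -161 z 231 shift cm [-16.22 -19.46  11.17] turn deg 0.3 F [-0.4 -1.  -0.1] -0.3383807895364499
```

```bash
python3 -m inch '[[[-2,-2.4,1,0],[-4.5,-5.4,2.5,0],[-7,-8.4,4.5,0],[-9.5,-11.4,6.5,0],[-12,-14.4,8.5,0],[-14.5,-17.4,10.3,0],[-15.8,-19,11,0],[-16.2,-19.5,11.2,0]]]'
python3 -c "
from h import *;to(285,0,15)
for n in('scene','top'):cv2.imwrite(f'pics/{n}1.png',get_image(n))
a=cv2.imread('pics/scene1.png')[140:280,200:390];b=cv2.imread('pics/top1.png')[160:270,180:390]
cv2.imwrite('pics/c2.png',np.hstack([cv2.resize(a,(400,295)),cv2.resize(b,(400,295))]))"
```

```text
clock: 1.43
eef_pos: [531.9, 244.4, 116.7]
tool_rot: [-3.136, -0.002, -3.075]
force: [1.0, -0.5, -0.6]
width: -0.1
gripper_force: 0.0
t1.43 r 283 lat 0 z 117 shift cm [1.000e-02 2.300e-01 1.017e+01] turn deg 0.5 F [ 1.  -0.5 -0.6] -0.11846573799989123
```

View pics/c2.png

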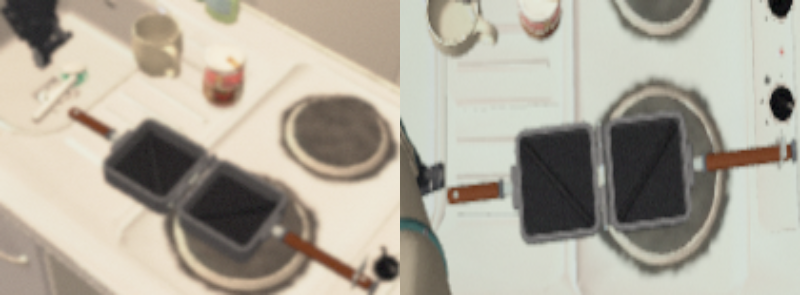

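The shut fingers hang just beyond the lid handle's end, and the path is clear. I'll go down and in until they touch.

```bash
python3 -m inch '[[[0,0,2,0],[0,0,5,0],[0,0,8,0],[0,0,9.5,0],[0,0,10,0],[0,-0.5,10,0],[0,-1,10,0],[0,-1.5,10,0]]]'; python3 -m inch '[[[0,-0.2,0,0],[0,-0.4,0,0],[0,-0.6,0,0],[0,-0.8,0,0],[0,-0.8,0,0]]]';  python3 -c "
from h import *;to(254,0,15)"
```

```text
clock: 2.2
eef_pos: [530.9, 237.1, 20.8]
tool_rot: [3.141, 0.002, -3.066]
force: [-0.5, 0.1, 0.1]
width: 0.4
gripper_force: 0.0
clock: 2.62
eef_pos: [531.0, 228.1, 19.6]
tool_rot: [-3.141, 0.0, -3.067]
force: [-0.0, -0.9, -0.4]
width: -0.1
gripper_force: 0.0
t2.62 r 267 lat -2 z 20 shift cm [-0.2  -1.3   0.46] turn deg 0.1 F [-0.  -0.9 -0.4] -0.08468965958164519
```

```bash
python3 -m inch '[[[-0.1,-0.2,0,0],[-0.2,-0.5,0,0],[-0.2,-0.8,0,0],[-0.2,-1,0,0],[-0.2,-1.2,0,0],[-0.2,-1.2,0,0]]]';  python3 -m inch '[[[0,-0.2,0,0],[0,-0.4,0,0],[0,-0.4,0,0]]]'; python3 -m inch '[[[0,-0.2,0,0],[0,-0.4,0,0],[0,-0.4,0,0]]]';python3 -c "
from h import *;to(254,0,15)"
```

```text
clock: 3.12
eef_pos: [533.7, 216.0, 19.2]
tool_rot: [-3.141, -0.0, -3.067]
force: [-0.1, 0.1, -0.0]
width: 0.2
gripper_force: 0.0
clock: 3.37
eef_pos: [533.9, 213.9, 19.3]
tool_rot: [3.14, 0.0, -3.066]
force: [-0.0, 3.0, -1.2]
width: 0.1
gripper_force: 1.3
clock: 3.62
eef_pos: [533.8, 213.8, 19.5]
tool_rot: [3.136, 0.001, -3.063]
force: [-1.4, 9.4, -1.4]
width: -0.2
gripper_force: 4.8
t3.62 r 253 lat -0 z 19 shift cm [-0.02  0.15  0.45] turn deg -0.2 F [-1.4  9.4 -1.4] -0.18559059000894831
```

Contact at r≈253 with 9 N. I'll lift by friction along the arc.

```bash
python3 -m inch '[[[0,-0.1,-0.5,0],[0,-0.2,-1.2,0],[0,-0.3,-2,0],[0,-0.45,-2.8,0],[0,-0.6,-3.6,0],[0,-0.75,-4.4,0],[0,-0.95,-5.2,0],[0,-1.2,-6,0]]]';python3 -c "
from h import *;to(254,0,15)
a=get_image('scene')[140:280,200:390];b=get_image('top')[160:270,180:390]
cv2.imwrite('pics/c3.png',np.hstack([cv2.resize(a,(400,295)),cv2.resize(b,(400,295))]))"
```

```text
clock: 4.28
eef_pos: [534.3, 208.5, 80.8]
tool_rot: [3.128, 0.004, -3.059]
force: [-3.9, 22.1, 2.1]
width: 0.3
gripper_force: 11.2
t4.28 r 247 lat -0 z 81 shift cm [0.01 0.59 6.59] turn deg -0.4 F [-3.9 22.1  2.1] 0.2989807497355383
```

View pics/c3.png

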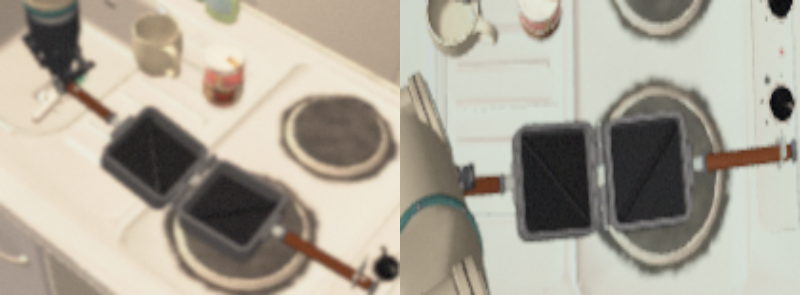

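The lid's outer end has risen with the fingertip (crop left, near (75,85)). I'll continue along the arc.

```bash
python3 -m inch '[[[0,-0.3,-1.2,0],[0,-0.7,-2.5,0],[0,-1.2,-3.9,0],[0,-1.8,-5.2,0],[0,-2.3,-6.3,0],[0,-2.9,-7.3,0],[0,-3.5,-8.3,0],[0,-4.2,-9.3,0]]]';python3 -c "
from h import *;to(254,0,15)"
```

```text
clock: 5.05
eef_pos: [537.5, 166.4, 175.2]
tool_rot: [3.128, 0.004, -3.059]
force: [-6.2, 19.1, 12.5]
width: -0.3
gripper_force: 10.2
t5.05 r 205 lat -0 z 175 shift cm [ 0.02  4.68 16.09] turn deg -0.4 F [-6.2 19.1 12.5] -0.348330791841954
```

```bash
python3 -m inch '[[[0,-0.8,-1.1,0],[0,-1.7,-2.1,0],[0,-2.7,-3.1,0],[0,-3.8,-4.1,0],[0,-5,-5.1,0],[0,-6.3,-6.1,0],[0,-7.7,-7,0],[0,-9.2,-7.8,0]]]';python3 -c "
from h import *;to(254,0,15)"
```

```text
clock: 5.72
eef_pos: [545.5, 63.6, 251.2]
tool_rot: [3.141, 0.001, -3.065]
force: [0.1, 2.2, -1.2]
width: -0.1
gripper_force: 0.8
t5.72 r 102 lat 0 z 251 shift cm [ 0.03 15.19 23.63] turn deg -0.1 F [ 0.1  2.2 -1.2] -0.12718786039894883
```

```bash
python3 -m inch '[[[0,-1.3,-0.5,0],[0,-2.6,-0.8,0],[0,-3.9,-0.8,0],[0,-5.2,-0.8,0],[0,-6.5,-0.6,0],[0,-7.8,-0.4,0],[0,-9.1,-0.2,0],[0,-10.4,0,0]]]';python3 -c "
from h import *;to(-55,0,235)"
```

```text
clock: 6.38
eef_pos: [553.0, -42.0, 250.1]
tool_rot: [-3.141, -0.0, -3.067]
force: [-0.6, 1.2, 3.0]
width: -0.0
gripper_force: 1.2
t6.38 r -4 lat -0 z 250 shift cm [-0.03 -5.1   1.51] turn deg 0.0 F [-0.6  1.2  3. ] -0.023031531984081664
```

```bash
python3 -m inch '[[[0,-1.3,0.2,0],[0,-2.6,0.6,0],[0,-3.9,1,0],[0,-5.2,1.5,0],[0,-6.5,2,0],[0,-7.6,2.5,0],[0,-8.7,3,0],[0,-8.7,3,0]]]';python3 -c "
from h import *;to(-55,0,235)
a=get_image('scene')[100:280,180:420];b=get_image('top')[140:290,180:390]
cv2.imwrite('pics/c4.png',np.hstack([cv2.resize(a,(400,300)),cv2.resize(b,(400,300))]))"
```

```text
clock: 7.05
eef_pos: [558.5, -130.7, 218.8]
tool_rot: [-3.14, -0.003, -3.07]
force: [-0.2, 0.2, 0.1]
width: -0.1
gripper_force: 0.0
t7.05 r -93 lat -1 z 219 shift cm [-0.13  3.78 -1.63] turn deg 0.2 F [-0.2  0.2  0.1] -0.14008762609840295
```

View pics/c4.png

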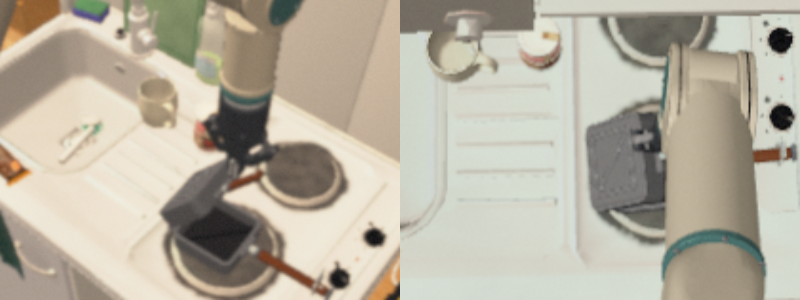

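The lid has gone past upright and is sinking shut by itself. I'll clear upward and locate the ring's tab.

```bash
python3 -m inch '[[[0,0.5,-2,0],[0,0.5,-4,0],[0,0.5,-6,0],[0,0.5,-8,0],[0,0.5,-8,0],[0,0.5,-8,0]]]';python3 -c "
from h import *
print(ray('top',[[380.9,216.4]],80),ray('scene',[[371.4,267.1]],80))
for n,uv in(('top',[380.9,216.4]),('scene',[371.4,267.1])):
  q=ray(n,[uv],80)[0]-H;print(q@Y,q@X)
to(-335,0,290)"
```

```text
clock: 7.65
eef_pos: [559.9, -121.3, 301.6]
tool_rot: [-3.141, 0.003, -3.065]
force: [0.6, 0.0, -1.5]
width: -0.1
gripper_force: 0.0
[[ 568.90223914 -310.51572161]] [[ 564.68694928 -314.64906577]]
-272.9485259747649 -4.635469397838741
-276.7533069723756 -9.149783919411458
t7.65 r -84 lat 1 z 302 shift cm [  0.1  -25.15   1.17] turn deg -0.1 F [ 0.6  0.  -1.5] -0.05686456167274775
```

```bash
python3 -m inch '[[[0,-2,0,0],[0,-5,0,0],[0,-8.5,0,0],[0,-12,0,0],[0,-15.5,0,0],[0,-19,0,0],[0,-22,0.2,0],[0,-24,0.5,0]]]'; python3 -c "
from h import *;to(-325,0,74)"
```

```text
clock: 8.32
eef_pos: [576.5, -366.0, 297.3]
tool_rot: [-3.137, 0.003, -3.07]
force: [0.8, -0.9, 1.7]
width: 0.4
gripper_force: 0.0
t8.32 r -329 lat -1 z 297 shift cm [-0.07  0.49 22.33] turn deg 0.2 F [ 0.8 -0.9  1.7] 0.44227162144613863
```

```bash
python3 -m inch '[[[0,-0.2,2,0],[0,-0.4,5,0],[0,-0.5,8.5,0],[0,-0.5,12,0],[0,-0.5,15,0],[0,-0.5,17,0],[0,-0.5,18,0],[0,-0.5,18,0]]]'; python3 -c "
from h import *;to(-325,0,74)
a=get_image('scene')[170:290,230:410];b=get_image('top')[180:270,270:410]
cv2.imwrite('pics/c5.png',np.hstack([cv2.resize(a,(400,267)),cv2.resize(b,(400,267))]))"
```

```text
clock: 8.98
eef_pos: [575.6, -364.7, 111.6]
tool_rot: [3.137, -0.005, -3.066]
force: [-0.4, 0.4, 0.4]
width: 0.3
gripper_force: 0.0
t8.98 r -327 lat -2 z 112 shift cm [-0.22  0.23  3.76] turn deg -0.0 F [-0.4  0.4  0.4] 0.25089688906203333
```

View pics/c5.png

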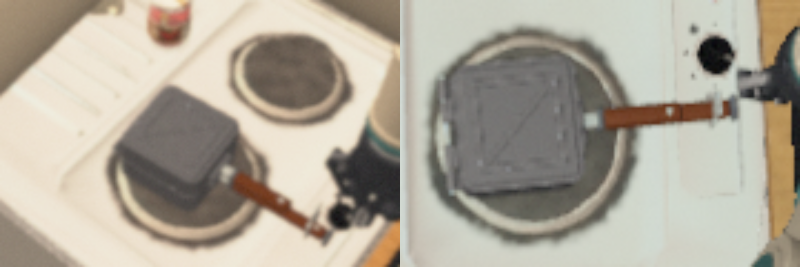

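The lid looks shut, the ring is still parked at top crop (717,105), and the fingers are just outside it. I'll go down, then wait for the lid to settle.

```bash
python3 -m inch '[[[0,0,1,0],[0,0,2.2,0],[0,0,3.3,0],[0,0,3.7,0],[0,0,3.7,0],[0,0,3.7,0],[0,0,3.7,0],[0,0,3.7,0]]]'; for i in 1 2 3; do python3 -m inch '[[[0,0,0,0],[0,0,0,0],[0,0,0,0],[0,0,0,0],[0,0,0,0],[0,0,0,0],[0,0,0,0],[0,0,0,0]]]'>/dev/null;done; python3 -c "
from h import *;to(-300,-2,74)
a=get_image('scene')[190:280,270:405];b=get_image('top')[180:270,270:410]
cv2.imwrite('pics/c6.png',np.hstack([cv2.resize(a,(400,267)),cv2.resize(b,(400,267))]))"
```

```text
clock: 9.75
eef_pos: [577.9, -366.8, 78.8]
tool_rot: [-3.141, 0.001, -3.067]
force: [-0.1, -0.3, -0.0]
width: -0.1
gripper_force: 0.0
t11.75 r -329 lat -0 z 78 shift cm [0.17 2.94 0.43] turn deg 0.0 F [-0.2 -1.1 -0.3] -0.24213662651376652
```

View pics/c6.png

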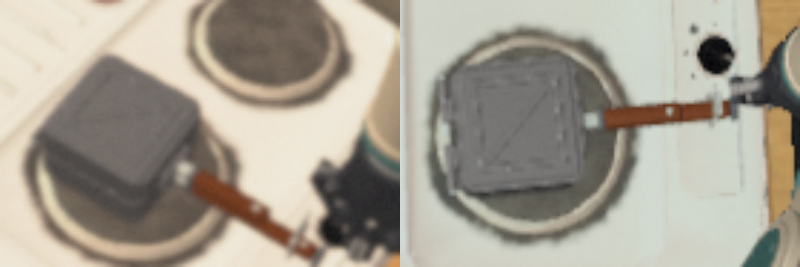

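The lid is shut flat and the fingers are behind the tab, which is near top crop (717,105). I'll advance onto the tab.

```bash
python3 -m inch '[[[0.1,0.4,0.2,0],[0.2,0.9,0.4,0],[0.2,1.5,0.4,0],[0.2,2.1,0.4,0],[0.2,2.7,0.4,0],[0.2,3.3,0.4,0],[0.2,3.9,0.4,0],[0.2,4.5,0.4,0]]]'; python3 -c "
from h import *;to(-231,-2,74)"
```

```text
clock: 12.52
eef_pos: [572.3, -321.7, 74.4]
tool_rot: [-3.141, 0.001, -3.066]
force: [-0.1, -1.8, -0.4]
width: -0.0
gripper_force: 0.9
t12.52 r -284 lat -2 z 74 shift cm [-0.01  5.33  0.04] turn deg 0.0 F [-0.1 -1.8 -0.4] -0.019035984303553986
```

Force −1.8 N means the ring is sliding, so I'll keep pushing.

```bash
python3 -m inch '[[[0,0.5,0,0],[0,1,0,0],[0,1.5,0,0],[0,2,0,0],[0,2.5,0,0],[0,3,0,0],[0,3.5,0,0],[0,4,0,0]]]'; python3 -m inch '[[[0,0.2,0,0],[0,0.5,0,0],[0,0.8,0,0],[0,1,0,0],[0,1.2,0,0],[0,1.4,0,0]]]'; python3 -c "
from h import *;to(-231,-2,74)"
```

```text
clock: 13.18
eef_pos: [569.3, -281.5, 74.4]
tool_rot: [-3.141, 0.0, -3.067]
force: [0.8, -1.1, 0.5]
width: -0.1
gripper_force: 0.9
clock: 13.68
eef_pos: [568.4, -270.3, 74.5]
tool_rot: [-3.138, 0.001, -3.067]
force: [1.6, -8.9, -2.1]
width: 0.3
gripper_force: 4.3
t13.68 r -233 lat -2 z 74 shift cm [-0.01  0.18  0.05] turn deg 0.1 F [ 1.6 -8.9 -2.1] 0.28874041282914437
```

```bash
python3 -m inch '[[[0,0.1,0,0],[0,0.3,0,0],[0,0.4,0,0],[0,0.4,0,0]]]'; python3 -m inch '[[[0,-0.5,0,0],[0,-1.5,0,0],[0,-3,0,0],[0,-5,0,0],[0,-7,-1,0],[0,-9,-3,0],[0,-10,-5,0],[0,-10,-5,0]]]'; python3 -c "
from h import *;to(-231,-2,74)
a=get_image('scene')[190:280,270:405];b=get_image('top')[180:270,270:410]
cv2.imwrite('pics/c7.png',np.hstack([cv2.resize(a,(400,267)),cv2.resize(b,(400,267))]))"
```

```text
clock: 14.02
eef_pos: [568.3, -270.1, 74.6]
tool_rot: [-3.133, 0.003, -3.07]
force: [3.3, -12.2, -4.2]
width: -0.1
gripper_force: 5.8
clock: 14.68
eef_pos: [576.2, -369.9, 128.2]
tool_rot: [-3.135, 0.005, -3.071]
force: [1.0, -0.4, 0.1]
width: -0.1
gripper_force: 0.0
t14.68 r -333 lat -2 z 128 shift cm [ 0.1  10.2   5.36] turn deg 0.3 F [ 1.  -0.4  0.1] -0.07530502317715512
```

View pics/c7.png

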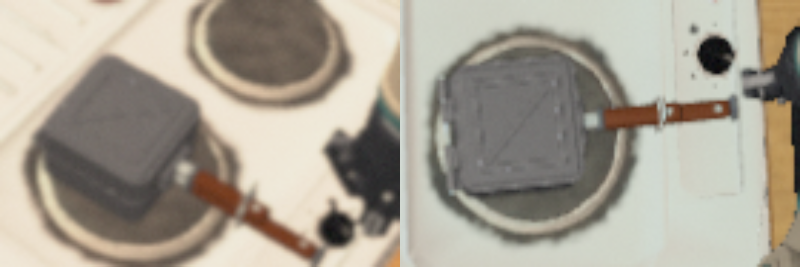

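The ring moved from crop x 717 to 661, about 58 mm, and is now over the shut lid's handle. The arm is touching nothing.

```bash
python3 -c "
from cell import order;print(order.finish_job())"
```

```text
the job is handed in; nothing more can be done
None
```

The lid lies shut on the base half, and the ring is pushed to its stop over the lid's handle (about 58 mm of travel by camera); the job was handed in at about 15 s with the arm clear, and no verdict came back.

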